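# Snap the cap onto the desk marker and hold it home

### The job

Draw the pull-out pen rest all the way out from under the glass riser by its brass post. Then press the red cap onto the marker that stands in it until it clicks, keep pressing until the cap is fully home with the yellow seal ring squeezed right down, and finish while still holding the cap and pressing it fully down. Leave the paperweight, the vase and the sharpener where they are.

Things in the scene. Friction and masses are not known exactly. Their poses are not given: they have to be found in the camera images.
- carriage (a joint): how far the pen rest has slid out (m) along its track: 0 = pushed in, 0.110 = all the way out (end stop). It starts within 20 mm of pushed in, slides along riser's -x, takes about 3 N to move and stays where it is left
- riser: fixed riser: clear glass shelf 130 x 242 mm, 6 mm thick, underside 135 mm above the desk, front edge 30 mm in front (-x) of the origin, on two wooden sides, open front and back; a low track, 80 mm wide, 18 mm high, runs 250 mm out in front. Origin: on the desk under the marker's axis when the pen rest is pushed in; x along the track, away from the robot, z up
- pull_post (a point): grip point of the upright brass post (14 mm diameter, standing from 27 to 60 mm above the desk) near the front end of the sliding pen rest; this point is on its axis, 50 mm above the desk and 100 mm in front (-x of riser) of the marker's axis. The rest's wooden slab (64 mm wide, top 27 mm above the desk) lies under it
- marker_shoulder (a point): on the axis of the black marker (33 mm diameter barrel, nib up, fixed in the pen rest and moving with it), at the top face of the unpressed yellow seal ring (33.5 mm diameter), 66 mm above the desk. Above it stands the grey neck, 20 mm diameter, up to 86 mm above the desk
- nib_tip (a point): top of the marker's red nib, 6 mm diameter there, on the axis, 100 mm above the desk (34 mm above marker_shoulder)
- seal (a joint): how far the yellow seal ring is pressed down (m): 0 = free, 0.003 = fully down on its stop. It is sprung: 4 N starts it, 10 N takes it fully down
- cap: loose red marker cap: round tube 34 mm diameter, 50 mm tall, about 30 g, top closed (6 mm thick), standing mouth down on the desk. Origin: centre of the mouth (lower rim), z up. Bore 28 mm, narrowed to 24 mm by a round bead 5 mm above the rim. Fully home, its origin is 3 mm below marker_shoulder; let go, it stays snapped on but the seal ring lifts it 2 to 3 mm off home
- paperweight: domed brass paperweight, 60 mm diameter, 34 mm tall, loose; bystander. Origin: centre of its underside
- vase: small black vase, 56 mm diameter, 75 mm tall, loose; bystander. Origin: centre of its underside
- sharpener: blue block-shaped pencil sharpener, 50 x 40 x 45 mm, loose; bystander. Origin: centre of its underside
- snap_balls (a point): centre, on the marker's axis, of four sprung steel balls in the neck, 9.5 mm above marker_shoulder, standing out to 14 mm from the axis. Going on, the cap's bead meets them with the cap's origin about 10 mm above marker_shoulder; about 8 to 14 N pushes it past; it clicks, with a drop in force, at about 4 mm; then its rim meets the seal ring
Mind the look-alikes: they are no part of the job. What is meant by the cap is not grey, and is the larger of those in its own colour.

How it is judged:
By the outcome, as a careful person would: the job done as asked, in the order asked, and still so for the second after the job is handed in, while the arm keeps its last pose, push and grip.
It also fails if it takes over 72 s, if anything falls off the work surface, if the arm or the gripper's body presses on something with over 40 N, if the wrist force passes 120 N, or if a joint passes its speed limit or range.

### The arm

A 6-joint arm with a two-finger parallel gripper is mounted at the origin on the work surface. World frame = base frame: x ahead of the robot, y to its left, z up, the work surface at z = 0. Lengths are in m, angles in rad, forces in N, time in s.
With the tool pointing down it reaches from about 0.375 to 0.9 m from the base axis. Payload 3.1 kg.
Tool frame: the origin (TCP) lies midway between the tips of the shut fingers; the grasp point (between the pads) lies 19 mm behind it; z points along the fingers, y is the line along which they close (so a half turn about z gives the same grasp; the last joint's range is limited). The gripper opens to 85 mm and grips with 20 to 120 N. Pads are 22 mm wide; open, the fingers measure 114 mm over their backs; the gripper's body (76 mm by 85 mm) begins 54 mm behind the grasp point. The pads swing forward as they close: fully open they stand 13 mm farther back than shut.
Start: joints at [1.081, 0.527, 1.433, -0, 1.181, -0.178], TCP at [0.192, 0.595, 0.231] pointing down, gripper open.
Joint ranges: [-3.08, 3.08], [-0.75, 2.2], [0.22, 2.44], [-1.43, 4.57], [0, 2.65], [-2.85, 2.85]. Speed limits (rad/s): [2.79, 2.79, 3.14, 3.14, 3.14, 3.14].

### API

Orientations are given as a unit quaternion [x, y, z, w].
In Python, from station import manip gives the robot as it stands.
- The arm moves only by the tool drive_tool, never from a script. Its argument "motion" is a list that holds one entry, the list of rows, each a list of 5 numbers: the finger opening in mm, from 0 to 85.4, then the shift along the tool's x, y, z in units of 30 mm (1.0 is 30 mm), then the turn about the tool's z in units of 8 degrees (1.0 is 8 degrees). In form: [[[fingers, x, y, z, yaw], ...]]. A call has 1 to 10 rows; each row is the pose to reach, as a shift and turn from the pose commanded when the call began, along the tool's axes at that moment; what a row does not reach only later rows make up. A row lasts 1/10 s, in which the tool goes at most 50 mm and 8.59 degrees, less where a joint would pass 70% of its speed; a pose out of reach is approached as far as the arm can. A call with a gripper value outside its range is refused whole. The fingers move at their own pace and stop on an object; "squeeze" is the grip in N (left out, the last holds). Time passes only in rows, so rows that repeat a pose let the fingers close. It gives the time, the measured TCP pose, the force, the opening and the grip force at its end, in the units of the state.
- manip.sense(): the state, without advancing time (a new reading comes with each control period).
- manip.snapshot(name): name is "scene" or "top" or "wrist"; returns the picture (420x560x3 uint8, red, green, blue); there is no depth.
- manip.camera_model(name): a dict with "fov_y" (degrees; the focal length in pixels is half the picture's height over the tangent of half this angle, whatever the lens; pixels are square), "cx", "cy" (the principal point, pixels), "k1" (the pictures are not rectified: a ray, as slopes to the right and down, at radius r is drawn at 1 + k1 r^2 times it, then the intrinsics apply), "origin" and "orientation" of the camera in the world. Camera axes: x right, y up, looking along -z (the intrinsics and any distortion apply to the point x, -y, -z); pixel columns grow to the right and rows downward; lengths in m; the calibration is good to about 2 mm. A picture is of the moment at which its call begins: read the wrist's pose just before it. camera_model takes no time and is no camera call; for the wrist camera it gives the pose at the moment of the call.
- manip.sign_off(): hands the job in; it is judged then, once.
The state is a dict: "t": time; "q": joint angles; "qd": joint speeds; "tau": joint torques, N m; "tcp_pos": TCP position; "tool_rot": TCP orientation; "force": force on the tool from outside, world axes, zero at the start; "ft_torque": the same for the moment, N m; "finger_gap": opening from 0.0 (shut) to 1.0 (fully open); "gripper_force": force on a finger pad.
Only numpy, scipy, OpenCV 4.12 (cv2) and the standard library are available. Lean on these libraries where they do the work, as an engineer would, in place of code of your own. Each camera call takes 0.05 s, during which the arm holds its last target. There are 200 camera calls.

## Working session

There is one attempt and no reset: what is moved stays moved. The work goes in short steps, Python scripts to look and compute and a tool call to move; the robot and the scene stay as the last step left them, time stands still between calls to the robot, and variables do not carry over. Pictures are saved under pics/ and viewed, at most 10 in all, crops included, and the job is handed in when it is done.

Besides the shell and the picture viewer there is one more tool, called after "Emit:" by a JSON object that holds its "method" and its "body", one argument or row to a line. drive_tool: Moves the arm, as the interface text tells. Its arguments: {"type":"object","properties":{"motion":{"type":"array","items":{"type":"array","items":{"type":"array","items":{"type":"number"}}}},"squeeze":{"type":"number"}},"required":["motion"]}

```bash
ls; mkdir -p pics; cat > h.py <<'E'
import numpy as np,cv2
from station import manip
from scipy.spatial.transform import Rotation as R
def grab(n,f):
    m=manip.camera_model(n); im=manip.snapshot(n); cv2.imwrite('pics/'+f,im[:,:,::-1]); return im,m
def ray(m,u,v):
    f=210/np.tan(np.radians(m['fov_y'])/2)
    K=np.array([[f,0,m['cx']],[0,f,m['cy']],[0,0,1.]])
    p=cv2.undistortPointsIter(np.array([[[u,v]]],float),K,np.array([m['k1'],0,0,0,0.]),None,None,(3,50,1e-10))[0,0]
    d=R.from_quat(m['orientation']).apply([p[0],-p[1],-1]); return np.array(m['origin']),d
def onz(m,u,v,z):
    o,d=ray(m,u,v); return o+d*(z-o[2])/d[2]
def tri(m1,p1,m2,p2):
    o1,d1=ray(m1,*p1);o2,d2=ray(m2,*p2)
    A=np.stack([d1,-d2],1);s=np.linalg.lstsq(A,o2-o1,rcond=None)[0]
    a=o1+d1*s[0];b=o2+d2*s[1];return (a+b)/2,np.linalg.norm(a-b)
E
python3 - <<'E'
from h import *
for n in ('scene','top'):
    im,m=grab(n,n+'0.png');print(n,m)
print(manip.sense())
E
```

```text
pics
scene {'fov_y': 42.38641830275897, 'cx': 282.1268615449625, 'cy': 220.94264586710403, 'k1': -0.17051691583050602, 'origin': array([0.98556147, 0.53938661, 0.71471392]), 'orientation': array([0.11957464, 0.40550292, 0.87436704, 0.23822587])}
top {'fov_y': 47.064009526282646, 'cx': 283.59396243179447, 'cy': 207.54702968963082, 'k1': -0.09765615900410995, 'origin': array([ 0.48825951, -0.10933582,  1.14622897]), 'orientation': array([ 0.04051261, -0.02115572, -0.69944896,  0.71321968])}
{'t': 0.1, 'q': array([ 1.08047012e+00,  5.28370711e-01,  1.43377489e+00,  1.78250679e-05,
        1.18140882e+00, -1.78508604e-01]), 'qd': array([-1.93018840e-04, -2.44139826e-03, -1.76351969e-03,  9.26261657e-05,
        5.81549906e-04,  1.70515078e-03]), 'tau': array([-1.54932700e-04, -4.43304849e+01, -1.78585678e+01, -2.57033898e-04,
        3.90779518e-03,  9.71992279e-06]), 'tcp_pos': array([0.19140707, 0.59429203, 0.23043278]), 'tool_rot': array([ 1.55281218e-01,  9.87869820e-01, -9.23842495e-04, -3.29731157e-04]), 'force': array([ 0.29064102, -0.40443472,  0.0636447 ]), 'ft_torque': array([-0.02155333, -0.02541379, -0.00754088]), 'gripper_force': 0.0, 'finger_gap': 0.9985272107966315}
```

View pics/scene0.png

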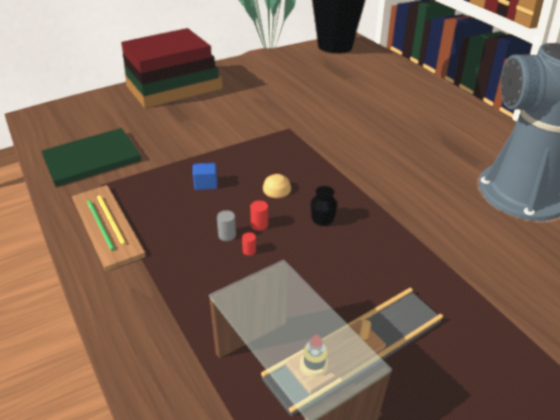

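View pics/top0.png

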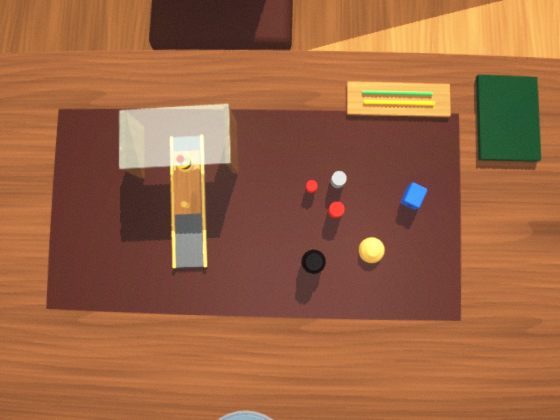

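Candidates: the larger red cap is at scene (259,215), top (336,210). A smaller red one is at scene (249,244), top (311,186), and a grey one at scene (227,226), top (339,179). The larger red one fits. The riser is at top (175,135), with the post near (185,204) and the nib near (181,158). Next I'll confirm with an enlarged crop and measure.

```bash
python3 - <<'E'
from h import *
T=cv2.imread('pics/top0.png');S=cv2.imread('pics/scene0.png')
a=cv2.resize(T[95:275,115:215],None,fx=3.3,fy=3.3,interpolation=cv2.INTER_CUBIC)
b=cv2.resize(S[170:270,205:305],(300,300),interpolation=cv2.INTER_CUBIC)
c=cv2.resize(S[310:390,280:390],(412,300),interpolation=cv2.INTER_CUBIC)
im=np.zeros((600,800,3),np.uint8);im[:594,:330]=a[:594,:330];im[:300,340:640]=b;im[300:,340:752]=c
cv2.imwrite('pics/crop1.png',im)
mt=manip.camera_model('top');ms=manip.camera_model('scene')
for n,I,m in(('top',T,mt),('scene',S,ms)):
    H=cv2.cvtColor(I,cv2.COLOR_BGR2HSV)
    k=(((H[...,0]<6)|(H[...,0]>174))&(H[...,1]>150)&(H[...,2]>110)).astype(np.uint8)
    N,_,st,ce=cv2.connectedComponentsWithStats(k)
    for i in range(1,N):
        if st[i,4]>15: print(n,'red',st[i],ce[i].round(1),onz(m,*ce[i],.05).round(4))
    k=((abs(H[...,0].astype(int)-24)<7)&(H[...,1]>100)&(H[...,2]>150)).astype(np.uint8)
    N,_,st,ce=cv2.connectedComponentsWithStats(k)
    for i in range(1,N):
        if st[i,4]>8 : print(n,'yel',st[i],ce[i].round(1),onz(m,*ce[i],.018).round(4))
E
```

```text
top red [306 179  12  14 132] [311.2 185.8] [ 0.6351 -0.1405  0.05  ]
top red [328 201  17  17 232] [336.1 209.1] [ 0.5825 -0.198   0.05  ]
top yel [527   4  10  53 133] [532.   30.6] [ 1.0423 -0.69    0.018 ]
top yel [466   7  17  47 547] [474.1  30. ] [ 1.0369 -0.5405  0.018 ]
top yel [444  14  22  39 332] [452.1  38.3] [ 1.0129 -0.4841  0.018 ]
top yel [419  20   6  33 131] [421.7  35.7] [ 1.017  -0.4084  0.018 ]
top yel [439  21   4  32  99] [440.3  39.1] [ 1.0098 -0.4545  0.018 ]
top yel [413  23   6  17  42] [414.8  30.5] [ 1.0303 -0.3916  0.018 ]
top yel [390  25  17  27 333] [398.4  38.7] [ 1.0075 -0.3505  0.018 ]
top yel [408  25   2  10  15] [408.6  29.3] [ 1.0329 -0.3763  0.018 ]
top yel [427  27   3  10  16] [428.1  31.4] [ 1.0289 -0.4246  0.018 ]
top yel [559  35   1   9   9] [559.  39.] [ 1.0238 -0.7599  0.018 ]
top yel [408  36   3  15  25] [409.3  43.2] [ 0.9966 -0.3773  0.018 ]
top yel [324  43  18   8  91] [333.5  46.7] [ 0.9834 -0.1912  0.018 ]
top yel [414  47   3   5   9] [415.   48.8] [ 0.9826 -0.391   0.018 ]
top yel [538  46   3   5   9] [538.9  48.4] [ 0.9958
[... 1230 characters left out ...]
e yel [485  99   7   6  19] [488.2 101.5] [-0.2438 -0.3325  0.018 ]
scene yel [500 108  13   9  32] [506.  111.8] [-0.2438 -0.2644  0.018 ]
scene yel [264 175  20  21 288] [273.4 184.9] [ 0.5031 -0.2819  0.018 ]
scene yel [ 97 195  29  50 320] [111.1 220.3] [ 0.8488 -0.3419  0.018 ]
scene yel [ 91 212   9  18  18] [ 95.  220.5] [ 0.8783 -0.3579  0.018 ]
scene yel [377 289  34  21  90] [393.3 299. ] [0.4904 0.1086 0.018 ]
scene yel [406 315  35  24 109] [423.3 326.3] [0.4858 0.1822 0.018 ]
scene yel [363 323   4   6  10] [363.7 324.9] [0.5696 0.1279 0.018 ]
scene yel [262 370   6   6  17] [264.4 372.6] [0.7565 0.1258 0.018 ]
scene yel [290 406   7   5  21] [292.5 408. ] [0.7518 0.1995 0.018 ]
```

View pics/crop1.png

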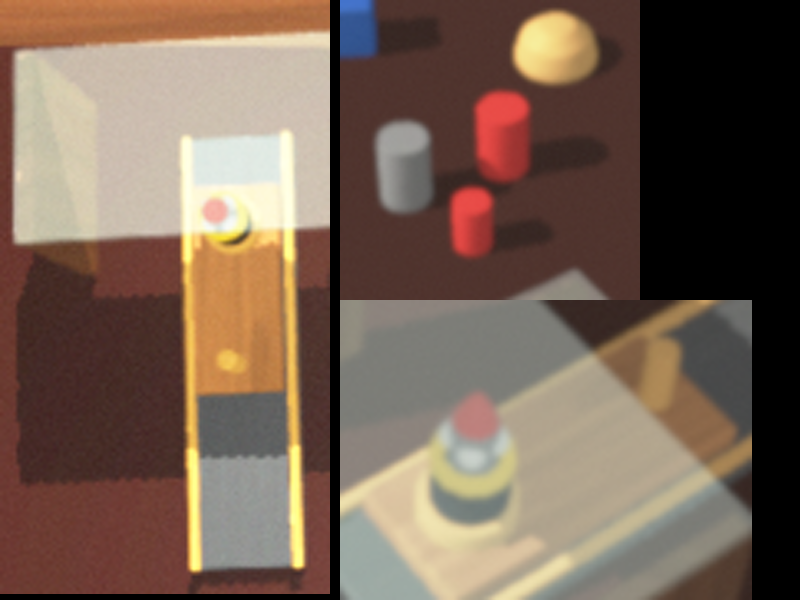

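The crop confirms the larger red cap: it stands taller and wider than the other red one and isn't grey. The post top is at about top (185,204), scene (366,320). Now I'll get the track direction and the post position.

```bash
python3 - <<'E'
from h import *
T=cv2.imread('pics/top0.png');mt=manip.camera_model('top');ms=manip.camera_model('scene')
H=cv2.cvtColor(T,cv2.COLOR_BGR2HSV)
k=((abs(H[...,0].astype(int)-24)<7)&(H[...,1]>100)&(H[...,2]>150)).astype(np.uint8)
for a,b in((168,177),(200,208)):
    P=[]
    for v in range(176,264):
        u=np.flatnonzero(k[v,a:b])
        if len(u): P.append(onz(mt,a+u.mean(),v,.018)[:2])
    P=np.array(P);l=cv2.fitLine(P.astype(np.float32),cv2.DIST_HUBER,0,.01,.01).ravel()
    if l[0]<0:l[:2]*=-1
    print('rail',l.round(4),'yaw',np.degrees(np.arctan2(l[1],l[0])),'y at x=.5907',l[3]+(.5907-l[2])*l[1]/l[0],P[:,0].min())
print('post',onz(mt,184.4,204,.06),tri(mt,(184.4,204),ms,(366,321)))
print('nib',onz(mt,180,158.5,.1),tri(mt,(180,158.5),ms,(316,338)))
print('cap',onz(mt,336.1,209.1,.04), tri(mt,(336.1,209.1),ms,(258.7,214.5)))
q=manip.sense();print(R.from_quat(q['tool_rot']).as_matrix().round(4))
E
```

```text
rail [0.998  0.0628 0.5617 0.1856] yaw 3.6009216 y at x=.5907 0.18737803 0.4508271210041932
rail [0.9978 0.066  0.5537 0.1116] yaw 3.7846575 y at x=.5907 0.1140078 0.4527331593660457
post [0.58697379 0.14833392 0.06      ] (array([0.58693232, 0.14833792, 0.06010174]), np.float64(8.524690390389028e-05))
nib [0.68474023 0.15294376 0.1       ] (array([0.68677568, 0.15509082, 0.09060331]), np.float64(0.0006835956652446271))
cap [ 0.58336916 -0.19882211  0.04      ] (array([ 0.58471325, -0.2000476 ,  0.02608361]), np.float64(0.0003539215610956621))
[[-9.518e-01  3.068e-01 -9.000e-04]
 [ 3.068e-01  9.518e-01 -1.700e-03]
 [ 4.000e-04 -1.900e-03 -1.000e+00]]
```

```bash
cat >> h.py <<'E'
def to(x,y,z,head):
    s=manip.sense();M=R.from_quat(s['tool_rot']).as_matrix()
    d=M.T@(np.array([x,y,z])-s['tcp_pos'])/.03
    h=np.degrees(np.arctan2(M[1,1],M[0,1]));w=((h-head+90)%180-90)/8
    print('t',round(s['t'],2),'tcp',s['tcp_pos'].round(4),'head',round(h,2),'F',s['force'].round(1),'-> xyz',d.round(3),'yaw',round(w,3))
E
python3 -c "
from h import *
to(.587,.148,.15,3.7)"
```

```text
t 0.1 tcp [0.1914 0.5943 0.2304] head 72.13 F [ 0.3 -0.4  0.1] -> xyz [-17.116 -10.108   2.694] yaw 8.554
```

Emit:
{"method": "drive_tool", "body": {
  "motion": [
    [[85, -1.7, -1, 0, 0.9], [85, -3.4, -2, 0, 1.8], [85, -5.1, -3, 0, 2.7], [85, -6.8, -4, 0.2, 3.6], [85, -8.5, -5, 0.5, 4.5], [85, -10.2, -6, 0.8, 5.4], [85, -11.9, -7, 1.1, 6.3], [85, -13.6, -8, 1.5, 7.2], [85, -15.3, -9, 1.8, 8.0], [85, -16.5, -9.7, 2.0, 8.5]]
  ]
}}

```text
t: 1.1
tcp_pos: [0.5226, 0.2222, 0.1829]
tool_rot: [0.683, 0.731, -0.0, -0.0]
force: [0.6, 0.6, 0.0]
finger_gap: 0.997
gripper_force: 0.0
```

```bash
python3 -c "
from h import *
im,m=grab('wrist','w1.png');print(m)
to(.587,.148,.15,3.7);to(.587,.148,.031,3.7)"
```

```text
{'fov_y': 67.61228996521152, 'cx': 280.2900153064857, 'cy': 210.14297359061447, 'k1': 0.008462880113719266, 'origin': array([0.51747409, 0.28936437, 0.32560572]), 'orientation': array([-0.13436606, -0.00423315,  0.03383096,  0.99034504])}
t 1.15 tcp [0.529  0.2164 0.182 ] head 3.58 F [ 4.1 -2.1  0.5] -> xyz [-2.392  1.783  1.084] yaw -0.015
t 1.15 tcp [0.529  0.2164 0.182 ] head 3.58 F [ 4.1 -2.1  0.5] -> xyz [-2.375  1.765  5.051] yaw -0.015
```

View pics/w1.png

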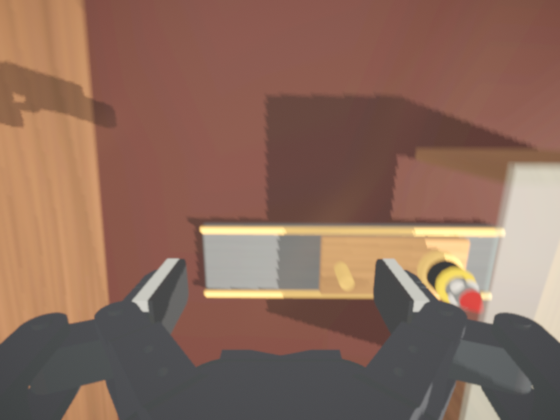

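The wrist view shows the post's top near (342,267) and the marker at (465,290). The arm was still settling, so I'll hold briefly before computing.

Emit:
{"method": "drive_tool", "body": {
  "motion": [
    [[85, 0, 0, 0, 0], [85, 0, 0, 0, 0], [85, 0, 0, 0, 0]]
  ]
}}

```text
t: 1.45
tcp_pos: [0.5206, 0.2249, 0.1834]
tool_rot: [0.681, 0.733, -0.0, -0.0]
force: [-0.5, -1.2, -0.2]
finger_gap: 0.996
gripper_force: 0.0
```

```bash
python3 -c "
from h import *
m=manip.camera_model('wrist');im,_=grab('wrist','w2.png')
H=cv2.cvtColor(im,cv2.COLOR_RGB2HSV)
k=((abs(H[...,0].astype(int)-23)<6)&(H[...,1]>130)&(H[...,2]>200)).astype(np.uint8)
N,_,st,ce=cv2.connectedComponentsWithStats(k)
for i in range(1,N):
    if st[i,4]>60: print(st[i],ce[i].round(1),onz(m,*ce[i],.06).round(4))
to(.587,.148,.1,3.7)"
```

```text
[436 269  38  34 423] [449.4 281.3] [0.6832 0.1614 0.06  ]
t 1.5 tcp [0.5207 0.2251 0.1836] head 4.26 F [-0.2 -0.1 -0.4] -> xyz [-2.728  2.016  2.785] yaw 0.07
```

Emit:
{"method": "drive_tool", "body": {
  "motion": [
    [[85, -0.9, 0.7, 0.5, 0.05], [85, -1.8, 1.4, 1.0, 0.05], [85, -2.7, 2.0, 1.5, 0.05], [85, -2.7, 2.0, 1.7, 0.05], [85, -2.7, 2.0, 1.7, 0.05], [85, -2.7, 2.0, 1.7, 0.05]]
  ]
}}

```text
t: 2.1
tcp_pos: [0.5864, 0.149, 0.1327]
tool_rot: [0.683, 0.73, -0.0, -0.0]
force: [0.1, 0.9, -0.1]
finger_gap: 0.997
gripper_force: 0.0
```

```bash
python3 -c "
from h import *
m=manip.camera_model('wrist');im,_=grab('wrist','w2.png')
print(m['origin'])
to(.587,.148,.031,3.7)
cv2.imwrite('pics/w2c.png',cv2.resize(im[180:,140:420,::-1],None,fx=2,fy=2))"
```

```text
[0.58132517 0.21610286 0.27550932]
t 2.15 tcp [0.5866 0.1491 0.1331] head 3.86 F [0.1 0.4 0.1] -> xyz [-0.037  0.01   3.403] yaw 0.02
```

View pics/w2c.png

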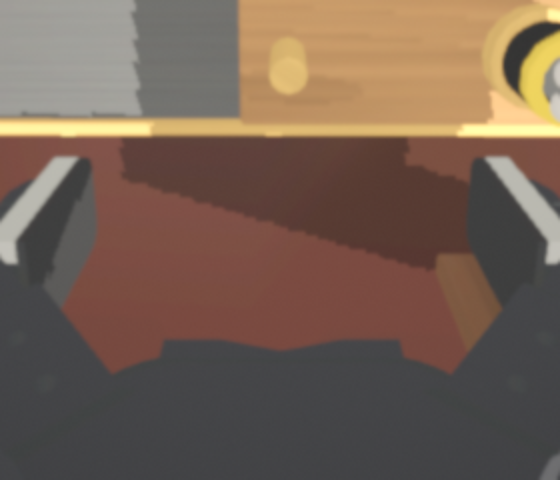

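The post's top disc is at crop (288,76), which is full (284,218).

```bash
python3 -c "
from h import *
m=manip.camera_model('wrist');print(onz(m,284,218,.06),onz(m,284,205,.027))"
```

```text
[0.58851774 0.15102488 0.06      ] [0.58881802 0.15216641 0.027     ]
```

Emit:
{"method": "drive_tool", "body": {
  "motion": [
    [[85, 0, 0, 0.8, 0], [85, 0, 0.05, 1.6, 0], [85, 0, 0.05, 2.4, 0], [85, 0, 0.05, 3.0, 0], [85, 0, 0.05, 3.3, 0], [85, 0, 0.05, 3.3, 0]]
  ]
}}

```text
t: 2.75
tcp_pos: [0.588, 0.1484, 0.033]
tool_rot: [0.683, 0.73, -0.001, -0.001]
force: [-0.2, -0.6, 0.0]
finger_gap: 0.993
gripper_force: 0.0
```

Emit:
{"method": "drive_tool", "body": {
  "motion": [
    [[40, 0, 0, 0, 0], [10, 0, 0, 0, 0], [5, 0, 0, 0, 0], [5, 0, 0, 0, 0], [5, 0, 0, 0, 0], [5, 0, 0, 0, 0], [5, 0, 0, 0, 0], [5, 0, 0, 0, 0]]
  ],
  "squeeze": 30
}}

```text
t: 3.55
tcp_pos: [0.5891, 0.1476, 0.034]
tool_rot: [0.684, 0.73, 0.0, 0.0]
force: [-1.9, -0.7, 5.2]
finger_gap: 0.151
gripper_force: 29.5
```

```bash
python3 -c "
from h import *
to(.49,.1437,.034,3.7);print(manip.sense()['finger_gap']*85.4, manip.sense()['gripper_force'])"
```

```text
t 3.55 tcp [0.5891 0.1476 0.034 ] head 3.73 F [-1.9 -0.7  5.2] -> xyz [ 8.700e-02 -3.306e+00 -1.000e-03] yaw 0.004
12.89984723296472 29.469079077243805
```

Emit:
{"method": "drive_tool", "body": {
  "motion": [
    [[5, 0, -0.2, -0.05, 0], [5, 0, -0.5, -0.05, 0], [5, 0, -0.8, -0.05, 0], [5, 0, -1.1, -0.05, 0], [5, 0, -1.4, -0.05, 0], [5, 0, -1.7, -0.05, 0], [5, 0, -2.0, -0.05, 0], [5, 0, -2.3, -0.05, 0], [5, 0, -2.6, -0.05, 0], [5, 0, -2.8, -0.05, 0]]
  ]
}}

```text
t: 4.55
tcp_pos: [0.5033, 0.142, 0.0343]
tool_rot: [0.684, 0.73, -0.001, -0.001]
force: [3.1, 0.2, -24.6]
finger_gap: 0.149
gripper_force: 29.3
```

Emit:
{"method": "drive_tool", "body": {
  "motion": [
    [[5, 0, -0.1, 0, 0], [5, 0, -0.2, 0, 0], [5, 0, -0.25, 0, 0], [5, 0, -0.3, 0, 0], [5, 0, -0.35, 0, 0], [5, 0, -0.35, 0, 0]]
  ]
}}

```text
t: 5.15
tcp_pos: [0.4939, 0.1414, 0.0343]
tool_rot: [0.684, 0.73, -0.001, -0.001]
force: [2.1, 0.2, -26.0]
finger_gap: 0.151
gripper_force: 29.4
```

Emit:
{"method": "drive_tool", "body": {
  "motion": [
    [[5, 0, -0.05, 0.04, 0], [5, 0, -0.1, 0.04, 0], [5, 0, -0.15, 0.04, 0], [5, 0, -0.2, 0.04, 0], [5, 0, -0.25, 0.04, 0], [5, 0, -0.25, 0.04, 0]]
  ]
}}

```text
t: 5.75
tcp_pos: [0.4872, 0.1409, 0.0342]
tool_rot: [0.684, 0.73, 0.0, 0.0]
force: [3.3, -0.3, -13.4]
finger_gap: 0.148
gripper_force: 30.5
```

Emit:
{"method": "drive_tool", "body": {
  "motion": [
    [[5, 0, -0.05, 0, 0], [5, 0, -0.1, 0, 0], [5, 0, -0.15, 0, 0], [5, 0, -0.2, 0, 0], [5, 0, -0.2, 0, 0]]
  ]
}}

```text
t: 6.25
tcp_pos: [0.4836, 0.1407, 0.0342]
tool_rot: [0.684, 0.73, 0.002, 0.002]
force: [5.0, -0.7, -14.1]
finger_gap: 0.151
gripper_force: 30.6
```

Emit:
{"method": "drive_tool", "body": {
  "motion": [
    [[5, 0, -0.05, 0, 0], [5, 0, -0.1, 0, 0], [5, 0, -0.15, 0, 0], [5, 0, -0.2, 0, 0], [5, 0, -0.2, 0, 0]]
  ]
}}

```text
t: 6.75
tcp_pos: [0.4836, 0.1407, 0.0342]
tool_rot: [0.684, 0.729, 0.006, 0.006]
force: [14.1, 2.3, -21.7]
finger_gap: 0.153
gripper_force: 30.7
```

```bash
python3 -c "
from h import *
print(manip.sense()['force'],manip.sense()['tcp_pos'])"
```

```text
[ 14.08668746   2.34567593 -21.66754945] [0.48360446 0.14070051 0.03424064]
```

Emit:
{"method": "drive_tool", "body": {
  "motion": [
    [[5, 0, 0.15, 0, 0], [5, 0, 0.25, 0, 0], [40, 0, 0.25, 0, 0], [60, 0, 0.25, 0, 0], [60, 0, 0.25, 0, 0], [60, 0, 0.25, 0, 0], [60, 0, 0.25, -1.0, 0], [60, 0, 0.25, -2.3, 0], [60, 0, 0.25, -3.6, 0], [60, 0, 0.25, -5, 0]]
  ]
}}

```text
t: 7.75
tcp_pos: [0.4816, 0.1406, 0.1851]
tool_rot: [0.684, 0.73, -0.001, -0.001]
force: [1.5, -0.3, 0.2]
finger_gap: 0.703
gripper_force: 0.0
```

Emit:
{"method": "drive_tool", "body": {
  "motion": [
    [[60, 0, 0, 0, 0], [60, 0, 0, 0, 0], [60, 0, 0, 0, 0]]
  ]
}}

```text
t: 8.05
tcp_pos: [0.4815, 0.1406, 0.1829]
tool_rot: [0.684, 0.73, -0.001, -0.001]
force: [0.9, -0.6, -0.0]
finger_gap: 0.703
gripper_force: 0.0
```

```bash
python3 - <<'E'
from h import *
m=manip.camera_model('wrist');im,_=grab('wrist','w3.png')
mt=manip.camera_model('top');it,_=grab('top','top3.png')
for n,i,M in(('w',im,m),('t',it,mt)):
    H=cv2.cvtColor(i,cv2.COLOR_RGB2HSV)
    for c,k in(('red',((H[...,0]<6)|(H[...,0]>174))&(H[...,1]>150)&(H[...,2]>110)),('yel',(abs(H[...,0].astype(int)-26)<6)&(H[...,1]>120)&(H[...,2]>150))):
        N,_,st,ce=cv2.connectedComponentsWithStats(k.astype(np.uint8))
        for j in range(1,N):
            if st[j,4]>12 and (n=='w' or (165<ce[j][0]<215 and ce[j][1]>120) or c=='red'): print(n,c,st[j],ce[j].round(1),onz(M,*ce[j],.1 if c=='red' else .066).round(4))
to(.584,-.199,.15,3.7)
cv2.imwrite('pics/w3c.png',np.hstack([im[:,:,::-1][:, 150:550],cv2.resize(it[120:280,130:280,::-1],(394,420))]))
E
```

```text
w red [399 197  22  21 331] [409.7 206.8] [0.576  0.1543 0.1   ]
w yel [378 180  40  41 485] [392.4 193.6] [0.5744 0.1568 0.066 ]
t red [306 180  12  13 132] [311.3 185.8] [ 0.6282 -0.1393  0.1   ]
t red [328 201  17  17 232] [336.  209.1] [ 0.5782 -0.1939  0.1   ]
t red [177 202   8   7  42] [180.7 205. ] [0.581  0.1471 0.1   ]
t yel [201 165   3  11  18] [202.2 170. ] [0.6651 0.109  0.066 ]
t yel [177 199  14  16  79] [185.4 206.8] [0.58   0.1443 0.066 ]
t yel [172 227  26  31 306] [184.1 243.2] [0.4976 0.1442 0.066 ]
t yel [203 229   4  38  82] [204.4 248.1] [0.4877 0.0976 0.066 ]
t yel [173 256   3  10  20] [173.7 261.2] [0.4565 0.1666 0.066 ]
t 8.15 tcp [0.4815 0.1406 0.1824] head 3.73 F [-0.1  0.1 -0.3] -> xyz [-11.518   2.678   1.069] yaw 0.004
```

View pics/w3c.png

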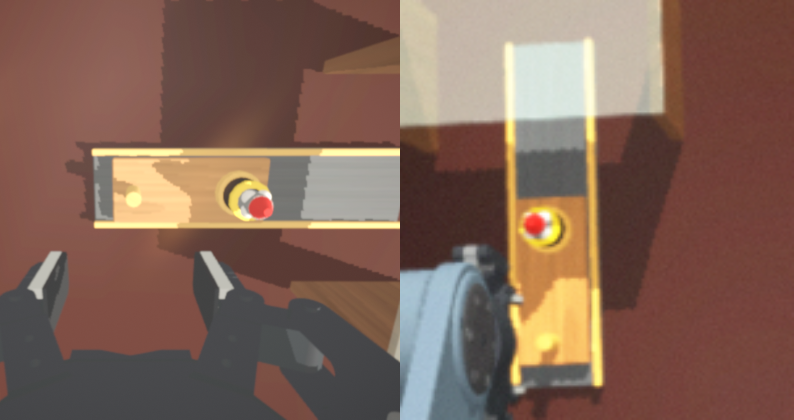

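The rest is out, with the marker well clear of the glass (wrist crop nib (260,206)). The travel hit a hard stop. Next I'll hover with the camera straight above the marker, then do the same over the cap, so that the camera biases cancel.

```bash
python3 -c "
from h import *
to(.589,.082,.18,3.7)"
```

```text
t 8.15 tcp [0.4815 0.1406 0.1824] head 3.73 F [-0.1  0.1 -0.3] -> xyz [-2.182  3.45   0.066] yaw 0.004
```

Emit:
{"method": "drive_tool", "body": {
  "motion": [
    [[60, -0.7, 1.1, 0, 0], [60, -1.4, 2.2, 0, 0], [60, -2.0, 3.1, 0.05, 0], [60, -2.2, 3.45, 0.05, 0], [60, -2.2, 3.45, 0.05, 0], [60, -2.2, 3.45, 0.05, 0], [60, -2.2, 3.45, 0.05, 0]]
  ]
}}

```text
t: 8.85
tcp_pos: [0.5883, 0.0826, 0.1818]
tool_rot: [0.683, 0.73, -0.001, -0.001]
force: [-0.0, 0.4, 0.2]
finger_gap: 0.701
gripper_force: 0.0
```

```bash
cat >> h.py <<'E'
def redmeas(zt,f,amin=100):
    m=manip.camera_model('wrist');im,_=grab('wrist',f)
    print(m['origin'].round(4))
    H=cv2.cvtColor(im,cv2.COLOR_RGB2HSV)
    k=((H[...,0]<6)|(H[...,0]>174))&(H[...,1]>170)&(H[...,2]>130)
    c,_=cv2.findContours(k.astype(np.uint8),cv2.RETR_EXTERNAL,cv2.CHAIN_APPROX_NONE)
    for q in c:
        if cv2.contourArea(q)>amin:
            (u,v),r=cv2.minEnclosingCircle(q);mo=cv2.moments(q);ce=(mo['m10']/mo['m00'],mo['m01']/mo['m00'])
            print('circ',round(u,1),round(v,1),round(r,1),'area',mo['m00'],onz(m,u,v,zt).round(4),'cen',np.round(ce,1),onz(m,*ce,zt).round(4),'f-depth diam mm',2*np.sqrt(mo['m00']/np.pi)/313*(m['origin'][2]-zt)*1000)
E
python3 -c "
from h import *
redmeas(.097,'w4.png')
to(.589,.082,.18,3.7);to(.589,-.265,.18,3.7)"
```

```text
[0.5835 0.1497 0.3246]
circ 279.5 121.5 11.5 area 214.0 [0.5822 0.151  0.097 ] cen [276.8 120.6] [0.5803 0.1514 0.097 ] f-depth diam mm 12.000675633953506
t 8.9 tcp [0.5886 0.0825 0.1821] head 3.8 F [ 0.7  0.2 -0.3] -> xyz [-0.019  0.014  0.069] yaw 0.013
t 8.9 tcp [0.5886 0.0825 0.1821] head 3.8 F [ 0.7  0.2 -0.3] -> xyz [-11.56   -0.753   0.066] yaw 0.013
```

```bash
python3 - <<'E'
from h import *
m=manip.camera_model('wrist');I=cv2.imread('pics/w4.png');H=cv2.cvtColor(I,cv2.COLOR_BGR2HSV)
k=((((H[...,0]<8)|(H[...,0]>170))&(H[...,1]>185)&(H[...,2]>60))).astype(np.uint8)
k[:,:200]=0;k[:,360:]=0;k[60:200]=k[60:200];k[200:]=0
N,_,st,ce=cv2.connectedComponentsWithStats(k)
for i in range(1,N):
    if st[i,4]>40: print(st[i],ce[i],onz(m,*ce[i],.095))
c=cv2.resize(I[80:170,220:340],(640,480),interpolation=cv2.INTER_CUBIC);cv2.imwrite('pics/w4c.png',c)
E
```

```text
(no output)
```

View pics/w4c.png

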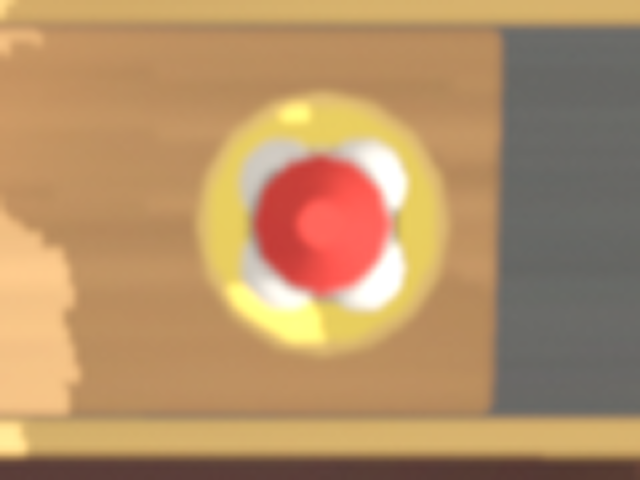

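Marker centre is at full (280.6,121.9), with the ring concentric around it. Next, the same view over the cap.

Emit:
{"method": "drive_tool", "body": {
  "motion": [
    [[60, -1.3, -0.1, 0, 0], [60, -2.8, -0.2, 0, 0], [60, -4.3, -0.3, 0, 0], [60, -5.8, -0.4, 0, 0], [60, -7.3, -0.5, 0, 0], [60, -8.8, -0.6, 0.3, 0], [60, -10.2, -0.7, 0.9, 0], [60, -11.2, -0.75, 1.4, 0], [60, -11.5, -0.75, 1.7, 0], [60, -11.5, -0.75, 1.7, 0]]
  ]
}}

```text
t: 9.9
tcp_pos: [0.5891, -0.264, 0.1299]
tool_rot: [0.684, 0.729, -0.0, -0.002]
force: [-0.8, -0.0, 0.3]
finger_gap: 0.7
gripper_force: 0.0
```

Emit:
{"method": "drive_tool", "body": {
  "motion": [
    [[60, 0, 0, 0, 0], [60, 0, 0, 0, 0], [60, 0, 0, 0, 0]]
  ]
}}

```text
t: 10.2
tcp_pos: [0.5909, -0.2626, 0.1323]
tool_rot: [0.683, 0.731, 0.0, 0.0]
force: [0.8, 0.1, -0.5]
finger_gap: 0.703
gripper_force: 0.0
```

```bash
python3 - <<'E'
from h import *
redmeas(.05,'w5.png')
to(.584,-.2,.12,90);print(manip.sense()['q'].round(3))
# marker again, with the earlier camera pose = current pose shifted (translation only)
E
```

```text
[ 0.5856 -0.1954  0.275 ]
circ 348.9 56.4 16.1 area 271.5 [ 0.6278 -0.1504  0.05  ] cen [345.   61.5] [ 0.6256 -0.1536  0.05  ] f-depth diam mm 13.366236071400852
t 10.25 tcp [ 0.5909 -0.2628  0.1322] head 3.84 F [ 0.3 -0.2  0.3] -> xyz [ 2.105 -0.09   0.407] yaw -10.769
[-0.591  0.672  1.461  0.     1.008 -0.658]
```

View pics/w5.png

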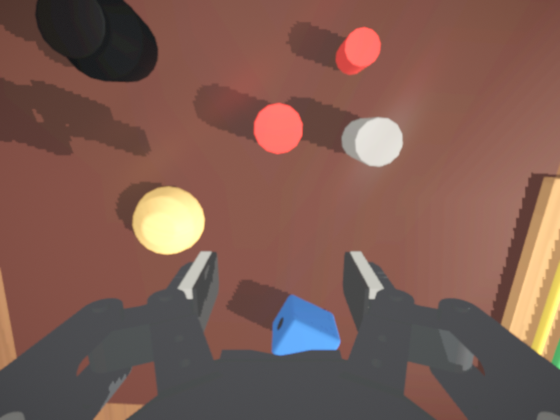

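The large cap is at (278,128). Grey (372,141) and small red (360,48) stand close on its right, the vase is upper left, and the brass dome is lower left. Closing along world y keeps the fingers clear of all of them.

```bash
python3 - <<'E'
from h import *
m=manip.camera_model('wrist');I=cv2.imread('pics/w5.png');b=I.astype(int)
k=((b[...,2]>150)&(b[...,1]<100)&(b[...,0]<100)).astype(np.uint8)
c,_=cv2.findContours(k,cv2.RETR_EXTERNAL,cv2.CHAIN_APPROX_NONE)
for q in c:
    if cv2.contourArea(q)>800:
        e=cv2.fitEllipse(q);print(e,'cap',onz(m,*e[0],.05).round(4),'r',(onz(m,e[0][0]+e[1][0]/2,e[0][1],.05)-onz(m,*e[0],.05)).round(4))
print('grey',onz(m,372,141,.05).round(4),'red2',onz(m,362,44,.03).round(4))
# marker, camera pose at that time
m4=dict(m);m4['origin']=np.array([.5835,.1497,.3246]);print('marker',onz(m4,280.6,121.9,.092).round(4))
to(.5845,-.199,.11,93.8)
E
```

```text
((277.73333740234375, 128.1898193359375), (49.407318115234375, 51.83218002319336), 176.26246643066406) cap [ 0.5842 -0.199   0.05  ] r [0.0171 0.0011 0.    ]
((358.36065673828125, 50.50578689575195), (37.767738342285156, 53.52716064453125), 39.43598175048828) cap [ 0.6334 -0.1468  0.05  ] r [0.0123 0.0008 0.    ]
grey [ 0.6507 -0.2033  0.05  ] red2 [ 0.6397 -0.1382  0.03  ]
marker [0.5839 0.1506 0.092 ]
t 10.25 tcp [ 0.5909 -0.2628  0.1322] head 3.84 F [ 0.3 -0.2  0.3] -> xyz [ 2.138 -0.071  0.74 ] yaw -11.244
```

Emit:
{"method": "drive_tool", "body": {
  "motion": [
    [[60, 0.5, 0, 0, -1.0], [60, 1.0, 0, 0, -2.0], [60, 1.5, 0, 0, -3.0], [60, 2.0, 0, 0, -4.0], [60, 2.1, -0.05, 0, -5.0], [60, 2.1, -0.05, 0, -6.0], [60, 2.1, -0.05, 0, -7.0], [60, 2.1, -0.05, 0, -8.0], [60, 2.1, -0.05, 0.3, -9.0], [60, 2.1, -0.05, 0.5, -10.0]]
  ]
}}

```text
t: 11.25
tcp_pos: [0.585, -0.2007, 0.1167]
tool_rot: [0.051, 0.999, -0.0, 0.0]
force: [0.4, 0.3, -0.3]
finger_gap: 0.7
gripper_force: 0.0
```

Emit:
{"method": "drive_tool", "body": {
  "motion": [
    [[60, 0, 0, 0, -0.7], [60, 0, 0, 0, -1.2], [60, 0, 0, 0, -1.2], [60, 0, 0, 0, -1.2]]
  ]
}}

```text
t: 11.65
tcp_pos: [0.585, -0.201, 0.1167]
tool_rot: [-0.029, 1.0, -0.0, 0.0]
force: [-0.0, -0.5, -0.3]
finger_gap: 0.704
gripper_force: 0.0
```

```bash
python3 - <<'E'
from h import *
to(.5844,-.199,.015,93.8)
E
```

```text
t 11.65 tcp [ 0.585  -0.201   0.1167] head 93.29 F [-0.  -0.5 -0.3] -> xyz [0.018 0.068 3.391] yaw -0.064
```

Emit:
{"method": "drive_tool", "body": {
  "motion": [
    [[60, 0, 0.07, 0.8, 0], [60, 0, 0.07, 1.6, 0], [60, 0, 0.07, 2.4, 0], [60, 0, 0.07, 3.0, 0], [60, 0, 0.07, 3.3, 0], [60, 0, 0.07, 3.35, 0], [60, 0, 0.07, 3.35, 0]]
  ]
}}

```text
t: 12.35
tcp_pos: [0.585, -0.1994, 0.0162]
tool_rot: [-0.029, 1.0, -0.0, 0.0]
force: [0.4, -0.0, 1.0]
finger_gap: 0.702
gripper_force: 0.0
```

Emit:
{"method": "drive_tool", "body": {
  "motion": [
    [[45, 0, 0, 0, 0], [40, 0, 0, 0, 0], [34, 0, 0, 0, 0], [25, 0, 0, 0, 0], [25, 0, 0, 0, 0], [25, 0, 0, 0, 0], [25, 0, 0, 0, 0]]
  ],
  "squeeze": 50
}}

```text
t: 13.05
tcp_pos: [0.5853, -0.1996, 0.017]
tool_rot: [-0.029, 1.0, -0.0, 0.001]
force: [-0.9, 1.1, 5.8]
finger_gap: 0.385
gripper_force: 49.5
```

```bash
python3 - <<'E'
from h import *
to(.5844,-.199,.15,93.8);s=manip.sense();print(s['finger_gap']*85.4,s['gripper_force'])
E
```

```text
t 13.05 tcp [ 0.5853 -0.1996  0.017 ] head 93.34 F [-0.9  1.1  5.8] -> xyz [ 0.021  0.017 -4.434] yaw -0.057
32.84117669537642 49.464377369731665
```

Emit:
{"method": "drive_tool", "body": {
  "motion": [
    [[25, 0, 0, -0.3, 0], [25, 0, 0, -1.0, 0], [25, 0, 0, -2.0, 0], [25, 0, 0, -3.0, 0], [25, 0, 0, -4.0, 0], [25, 0, 0, -4.5, 0], [25, 0, 0, -4.5, 0], [25, 0, 0, -4.5, 0]]
  ],
  "squeeze": 80
}}

```text
t: 13.85
tcp_pos: [0.5843, -0.1991, 0.1507]
tool_rot: [-0.029, 1.0, 0.0, -0.0]
force: [0.3, 0.0, -1.5]
finger_gap: 0.381
gripper_force: 79.3
```

```bash
python3 - <<'E'
from h import *
to(.5845,.150,.15,93.34);s=manip.sense();print(s['finger_gap']*85.4,s['gripper_force'])
E
```

```text
t 13.85 tcp [ 0.5843 -0.1991  0.1507] head 93.33 F [ 0.3  0.  -1.5] -> xyz [-0.685 11.617  0.026] yaw -0.001
32.57702620041065 79.28307104855776
```

Emit:
{"method": "drive_tool", "body": {
  "motion": [
    [[25, -0.07, 1.2, 0, 0], [25, -0.15, 2.6, 0, 0], [25, -0.25, 4.0, 0, 0], [25, -0.3, 5.4, 0, 0], [25, -0.4, 6.8, 0, 0], [25, -0.5, 8.2, 0, 0], [25, -0.6, 9.6, 0, 0], [25, -0.65, 10.8, 0, 0], [25, -0.68, 11.6, 0, 0], [25, -0.68, 11.6, 0, 0]]
  ]
}}

```text
t: 14.85
tcp_pos: [0.583, 0.1525, 0.1489]
tool_rot: [-0.031, 1.0, 0.0, -0.002]
force: [-0.6, 0.1, -0.2]
finger_gap: 0.378
gripper_force: 79.4
```

Emit:
{"method": "drive_tool", "body": {
  "motion": [
    [[25, 0, 0, 0, 0], [25, 0, 0, 0, 0], [25, 0, 0, 0, 0]]
  ]
}}

```text
t: 15.15
tcp_pos: [0.5847, 0.1479, 0.1503]
tool_rot: [-0.028, 1.0, -0.0, -0.001]
force: [-0.6, 0.5, -0.4]
finger_gap: 0.375
gripper_force: 79.4
```

```bash
python3 - <<'E'
from h import *
im,m=grab('wrist','w6.png');s=manip.snapshot('scene')
cv2.imwrite('pics/w6c.png',np.hstack([im[100:380,80:480,::-1],cv2.resize(s[270:410,240:440,::-1],(400,280))]))
to(.5845,.150,.15,93.34)
E
```

```text
t 15.25 tcp [0.5849 0.1481 0.1507] head 93.24 F [-0.1  0.1 -0.8] -> xyz [0.009 0.063 0.022] yaw -0.013
```

View pics/w6c.png

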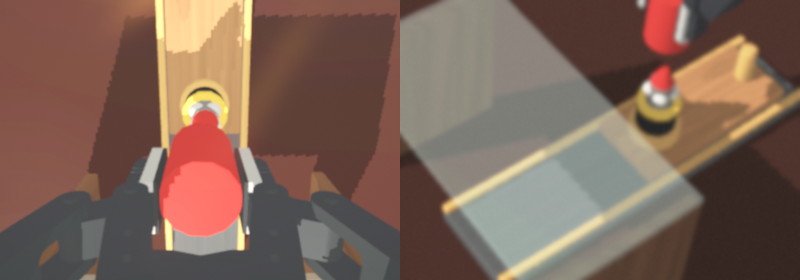

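The marker ring is at full (286,206), slightly right of the cap's centre column (282), so it needs a small +y shift, as computed. I'll check that with a ray.

```bash
python3 - <<'E'
from h import *
m=manip.camera_model('wrist')
I=cv2.imread('pics/w6.png');H=cv2.cvtColor(I,cv2.COLOR_BGR2HSV)
k=((abs(H[...,0].astype(int)-26)<5)&(H[...,1]>120)&(H[...,2]>140)).astype(np.uint8)
for v in range(190,226,5):
    u=np.flatnonzero(k[v,255:318])+255
    if len(u): print(v,u.min(),u.max(),onz(m,(u.min()+u.max())/2,v,.066).round(4))
b=I.astype(int);r=((b[...,2]>130)&(b[...,1]<110)&(b[...,0]<110))
for v in (240,260,280,300):
    u=np.flatnonzero(r[v]);print('cap',v,u.min(),u.max(),onz(m,(u.min()+u.max())/2,v,.17).round(4))
E
```

```text
195 270 299 [0.5678 0.1502 0.066 ]
200 266 302 [0.5717 0.1501 0.066 ]
205 263 306 [0.5755 0.1507 0.066 ]
210 302 307 [0.5785 0.1659 0.066 ]
215 262 306 [0.5833 0.1508 0.066 ]
220 263 306 [0.5872 0.1514 0.066 ]
225 302 303 [0.5904 0.1653 0.066 ]
cap 240 8 462 [0.5651 0.128  0.17  ]
cap 260 12 395 [0.5749 0.1147 0.17  ]
cap 280 26 447 [0.5835 0.129  0.17  ]
cap 300 27 322 [0.5948 0.1018 0.17  ]
```

Emit:
{"method": "drive_tool", "body": {
  "motion": [
    [[25, 0, 0.06, 0, 0], [25, 0, 0.06, 0.3, 0], [25, 0, 0.06, 0.7, 0], [25, 0, 0.06, 1.1, 0], [25, 0, 0.06, 1.4, 0], [25, 0, 0.06, 1.6, 0], [25, 0, 0.06, 1.75, 0], [25, 0, 0.06, 1.8, 0], [25, 0, 0.06, 1.8, 0]]
  ]
}}

```text
t: 16.15
tcp_pos: [0.5847, 0.1511, 0.0967]
tool_rot: [-0.029, 1.0, -0.0, -0.0]
force: [-0.3, 0.5, -0.0]
finger_gap: 0.381
gripper_force: 79.4
```

```bash
python3 - <<'E'
from h import *
to(.5845,.150,.0825,93.34);print(manip.sense()['force'],manip.sense()['ft_torque'])
E
```

```text
t 16.15 tcp [0.5847 0.1511 0.0967] head 93.34 F [-0.3  0.5 -0. ] -> xyz [ 0.01  -0.036  0.474] yaw -0.0
[-0.30827988  0.48596548 -0.04685879] [ 0.06089832 -0.04163236 -0.0218856 ]
```

Emit:
{"method": "drive_tool", "body": {
  "motion": [
    [[25, 0, -0.03, 0.05, 0], [25, 0, -0.03, 0.1, 0], [25, 0, -0.03, 0.15, 0], [25, 0, -0.03, 0.2, 0], [25, 0, -0.03, 0.2, 0]]
  ]
}}

```text
t: 16.65
tcp_pos: [0.5846, 0.1506, 0.0918]
tool_rot: [-0.029, 1.0, 0.0, 0.0]
force: [-2.7, 0.9, 6.8]
finger_gap: 0.378
gripper_force: 80.2
```

Emit:
{"method": "drive_tool", "body": {
  "motion": [
    [[25, 0, 0, 0.05, 0], [25, 0, 0, 0.1, 0], [25, 0, 0, 0.1, 0]]
  ]
}}

```text
t: 16.95
tcp_pos: [0.5855, 0.1506, 0.0893]
tool_rot: [-0.029, 1.0, 0.0, 0.001]
force: [-1.1, 2.9, 5.6]
finger_gap: 0.379
gripper_force: 80.1
```

Emit:
{"method": "drive_tool", "body": {
  "motion": [
    [[25, 0, 0, 0.05, 0], [25, 0, 0, 0.1, 0], [25, 0, 0, 0.1, 0]]
  ]
}}

```text
t: 17.25
tcp_pos: [0.5848, 0.1505, 0.0842]
tool_rot: [-0.029, 1.0, 0.0, 0.0]
force: [0.2, 3.1, -5.6]
finger_gap: 0.378
gripper_force: 79.6
```

Contact came at 0.092, then the force dropped: that's the click. Now I'll press on.

Emit:
{"method": "drive_tool", "body": {
  "motion": [
    [[25, 0, 0, 0.03, 0], [25, 0, 0, 0.06, 0], [25, 0, 0, 0.1, 0], [25, 0, 0, 0.1, 0]]
  ]
}}

```text
t: 17.65
tcp_pos: [0.5848, 0.1504, 0.0824]
tool_rot: [-0.029, 1.0, 0.0, 0.0]
force: [-1.9, 3.0, 2.5]
finger_gap: 0.376
gripper_force: 80.5
```

Emit:
{"method": "drive_tool", "body": {
  "motion": [
    [[25, 0, 0, 0.03, 0], [25, 0, 0, 0.06, 0], [25, 0, 0, 0.06, 0]]
  ]
}}

```text
t: 17.95
tcp_pos: [0.5848, 0.1504, 0.0811]
tool_rot: [-0.029, 1.0, 0.0, 0.0]
force: [-2.4, 2.3, 6.8]
finger_gap: 0.379
gripper_force: 80.8
```

Emit:
{"method": "drive_tool", "body": {
  "motion": [
    [[25, 0, 0, 0.03, 0], [25, 0, 0, 0.06, 0], [25, 0, 0, 0.06, 0]]
  ]
}}

```text
t: 18.25
tcp_pos: [0.5851, 0.1505, 0.08]
tool_rot: [-0.029, 1.0, 0.0, 0.001]
force: [-3.0, 3.4, 9.7]
finger_gap: 0.375
gripper_force: 81.3
```

Emit:
{"method": "drive_tool", "body": {
  "motion": [
    [[25, 0, 0, 0.03, 0], [25, 0, 0, 0.05, 0], [25, 0, 0, 0.05, 0]]
  ]
}}

```text
t: 18.55
tcp_pos: [0.5864, 0.1505, 0.0799]
tool_rot: [-0.029, 1.0, 0.0, 0.002]
force: [-2.9, 2.8, 16.4]
finger_gap: 0.374
gripper_force: 81.9
```

Emit:
{"method": "drive_tool", "body": {
  "motion": [
    [[25, 0, 0, 0.02, 0], [25, 0, 0, 0.03, 0], [25, 0, 0, 0.03, 0], [25, 0, 0, 0.03, 0]]
  ]
}}

```text
t: 18.95
tcp_pos: [0.5872, 0.1506, 0.0799]
tool_rot: [-0.029, 1.0, 0.0, 0.003]
force: [-2.7, 3.2, 20.1]
finger_gap: 0.378
gripper_force: 82.2
```

The seal has bottomed (z stopped at 0.0799, 20 N). But the TCP drifted +2.4 mm in x, so the rest may have been nudged inward. I'll pull it gently back to its stop while pressing.

Emit:
{"method": "drive_tool", "body": {
  "motion": [
    [[25, 0.05, 0, 0, 0], [25, 0.1, 0, 0, 0], [25, 0.15, 0, 0, 0], [25, 0.15, 0, 0, 0]]
  ]
}}

```text
t: 19.35
tcp_pos: [0.5859, 0.1505, 0.08]
tool_rot: [-0.029, 1.0, 0.0, 0.007]
force: [2.7, 3.5, 15.8]
finger_gap: 0.381
gripper_force: 81.7
```

Emit:
{"method": "drive_tool", "body": {
  "motion": [
    [[25, 0.05, 0, 0, 0], [25, 0.1, 0, 0, 0], [25, 0.1, 0, 0, 0]]
  ]
}}

```text
t: 19.65
tcp_pos: [0.5831, 0.1503, 0.08]
tool_rot: [-0.029, 1.0, 0.0, 0.007]
force: [3.0, 4.0, 14.9]
finger_gap: 0.377
gripper_force: 81.7
```

Emit:
{"method": "drive_tool", "body": {
  "motion": [
    [[25, 0.05, 0, 0, 0], [25, 0.1, 0, 0, 0], [25, 0.1, 0, 0, 0]]
  ]
}}

```text
t: 19.95
tcp_pos: [0.5826, 0.1503, 0.0802]
tool_rot: [-0.029, 1.0, 0.001, 0.01]
force: [6.1, 3.8, 12.3]
finger_gap: 0.375
gripper_force: 81.4
```

Emit:
{"method": "drive_tool", "body": {
  "motion": [
    [[25, 0.02, 0, 0.02, 0], [25, 0.04, 0, 0.03, 0], [25, 0.04, 0, 0.03, 0]]
  ]
}}

```text
t: 20.25
tcp_pos: [0.5827, 0.1503, 0.0801]
tool_rot: [-0.029, 1.0, 0.001, 0.011]
force: [7.3, 3.6, 14.9]
finger_gap: 0.377
gripper_force: 81.7
```

Emit:
{"method": "drive_tool", "body": {
  "motion": [
    [[25, 0, 0, 0.03, 0], [25, 0, 0, 0.06, 0], [25, 0, 0, 0.06, 0], [25, 0, 0, 0.06, 0], [25, 0, 0, 0.06, 0]]
  ]
}}

```text
t: 20.75
tcp_pos: [0.5828, 0.1503, 0.0799]
tool_rot: [-0.029, 1.0, 0.001, 0.012]
force: [4.3, 3.3, 24.7]
finger_gap: 0.38
gripper_force: 82.8
```

```bash
python3 - <<'E'
from h import *
s=manip.snapshot('scene');t=manip.snapshot('top')
cv2.imwrite('pics/fin.png',np.hstack([cv2.resize(s[270:410,240:440,::-1],(560,392)),t[150:270,140:240,::-1].repeat(2,0).repeat(2,1)[:392] if 0 else cv2.resize(t[140:280,150:230,::-1],(224,392))]))
q=manip.sense();print(q['t'],q['tcp_pos'],q['force'],q['tool_rot'],q['gripper_force'])
E
```

```text
20.85 [0.58285438 0.15026494 0.079867  ] [ 4.42324909  4.23208283 24.81141248] [-2.89558156e-02  9.99513553e-01  6.07461812e-04  1.15693505e-02] 82.83929519355297
```

View pics/fin.png

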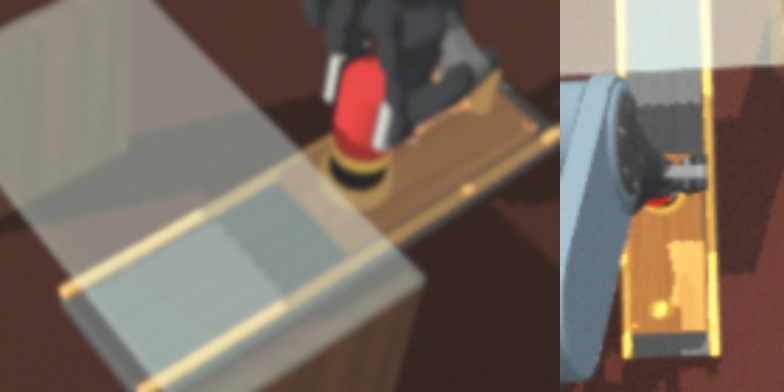

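The cap sits on the ring at scene crop (358,155), pressed with about 25 N. The rest is against its stop with about 4 N outward pull. Handing in.

```bash
python3 -c "
from station import manip
print(manip.sign_off())"
```

```text
the job is handed in; nothing more can be done
None
```

I handed the job in at about 21 s: the pen rest is out against its stop, and the red cap clicked on and is held fully down with about 25 N. The rest crept inward about 2 mm during pressing and I pulled it back; nothing I saw suggests the paperweight, vase or sharpener was touched, though I took no final picture of them.

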